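# Uncover the surface plate and set the V-block on it

## Task

Get the granite surface plate ready for checking a shaft: push the half-raised front leaf of its green folding cover right over until it lies flat on the back leaf, then set the steel V-block down (do not drop it) near the middle of the bared granite, V upward and running roughly parallel to the cover's hinge, and let go. Do not knock the dial gauge stand.

Things in the scene. Friction and masses are not known exactly. Their poses are not given: they have to be found in the camera images.
- plate: Dark granite surface plate 305 x 305 mm, fixed on the bench; its polished top is 86 mm above the bench. Origin: centre of its underside at bench height, z up; +x from its front to its back edge (away from the robot), y along the cover's hinge. The back half is covered by the cover's fixed green back leaf, top 92 mm above the bench; the front half (x -152 to -5 mm) is what gets bared.
- hinge_mid (a point): Middle of the piano hinge joining the two leaves, over the plate's centre, 92 mm above the bench. The hinge axis runs along the plate's y.
- leaf (a joint): Angle (rad) of the cover's front leaf: 0 closed on the granite, 1.57 upright, 3.14 folded flat on the back leaf (stop), starts 0.9 to 1.35. Flat green panel 313 mm along the hinge, 160 mm from hinge to free edge, 5 mm thick, about 0.25 kg. Stiff friction hinges hold it wherever it is left, so push it all the way: about 5 N at the edge. Folded, its grey felt underside is up, 97 mm above the bench.
- leaf_edge (a point): Middle of the front leaf's free edge (aluminium trim), 160 mm from the hinge; it moves with the leaf.
- bare_mid (a point): Middle of the front half of the granite's top face, 86 mm above the bench, 80 mm in front of the hinge. Fixed to the plate, same axes.
- vblock_center (a point): Centre (19 mm above its underside) of a loose ground steel V-block, 60 mm long along its y, 40 mm wide along its x, 38 mm tall, z up; a 26 mm wide, 13 mm deep V runs along y in its top; flat sides to grip across the 40 mm. About 0.62 kg. It stands V up on the bench to the left or right of the plate.
- vblock: The same V-block; origin at the centre of its underside, same axes.
- gauge: Dial gauge on a magnetic stand, loose on the bench, beside the plate, on the other side from the V-block: dark base 60 x 50 x 55 mm, post to 220 mm, an arm carrying a round white dial that reaches 110 mm from the base's centre towards its -x. Origin: centre of the base's underside, z up. About 1.3 kg.
Not all that is in view belongs to the job. Several things look just like the vblock: the one meant starts farthest to the robot's right.

How it is judged:
On the way:
1. the front leaf is folded over flat on the back leaf (value of joint leaf above 3.03 rad), for 0.2 s.
At the end, for the whole second after the job is handed in: Front leaf flat on the back leaf (joint above 3.03 rad). V-block at rest and released on the bared granite, V up (tilt under 0.08 rad), centre within 45 mm across and 90 mm along the hinge of the middle of the bared half, V within 0.26 rad of parallel to the hinge (value of joint leaf above 3.03 rad and x of vblock_center in the frame of bare_mid between -0.045 and 0.045 m and y of vblock_center in the frame of bare_mid between -0.09 and 0.09 m and z of vblock_center in the frame of bare_mid between 0.015 and 0.023 m and angle between vblock_center's own z axis and vertical below 0.08 rad and angle between the y axis of vblock_center and the y axis of plate, either way round below 0.26 rad and linear speed of vblock below 0.01 m/s and contact force between the fingers and vblock below 0.1 N); the robot touches nothing.
It fails at once if the V-block is dropped: it moves faster than 0.5 m/s with no finger touching it (linear speed of vblock above 0.5 m/s and contact force between the fingers and vblock below 0.05 N).
It fails at once if the dial gauge stand is knocked: shifted more than 20 mm or tilted more than 0.15 rad (distance of gauge from where it was at the start of the episode above 0.02 m or angle between gauge's own z axis and vertical above 0.15 rad).
It also fails if it takes over 58 s, if anything falls off the work surface, if the arm or the gripper's body presses on something with over 40 N, if the wrist force passes 120 N, or if a joint passes its speed limit or range.

## Robot

A 6-joint arm with a two-finger parallel gripper is mounted at the origin on the work surface. World frame = base frame: x ahead of the robot, y to its left, z up, the work surface at z = 0. Lengths are in m, angles in rad, forces in N, time in s.
With the tool pointing down it reaches from about 0.325 to 0.9 m from the base axis. Payload 3.5 kg.
Tool frame: the origin (TCP) lies at the very end of the fingers, on their centre line; the grasp point (between the pads) lies 19 mm behind it; z points along the fingers, x is the direction in which the jaws open and shut, and the axes are right-handed (so a half turn about z gives the same grasp; the last joint's range is limited). The gripper opens to 85 mm and grips with 20 to 120 N. Pads are 22 mm wide; open, the fingers measure 114 mm over their backs; the gripper's body (76 mm by 85 mm) begins 54 mm behind the grasp point. The pads swing forward as they close: fully open they stand 13 mm farther back than shut.
Start: joints at [-0.103, 0.276, -0.026, 1.268, 0, 1.467], TCP at [0.625, -0, 0.21] pointing down, gripper open.
Joint ranges: [-3.12, 3.12], [-0.85, 1.88], [-1.08, 1.24], [-1.95, 2.15], [-1.57, 1.53], [-3.14, 3.14]. Speed limits (rad/s): [2.57, 2.57, 3.14, 3.14, 3.14, 3.14].

## Interface

Orientations are given as a unit quaternion [w, x, y, z].
In Python, from workcell import r gives the robot as it stands.
- The arm moves only by the tool drive_tool, never from a script. Its argument "plan" is one flat list of numbers, 7 for each row, row after row: the turn, a rotation vector about the tool's x, y, z in degrees, then the shift along the tool's x, y, z in m, then the closure, from 0 (fully open) to 1 (shut). In form: [wx, wy, wz, x, y, z, gripper, wx, wy, wz, x, y, z, gripper, ...]. A call has 1 to 20 rows; each row is the pose to reach, as a shift and turn from the pose commanded when the call began, along the tool's axes at that moment; what a row does not reach only later rows make up. A row lasts 1/10 s, in which the tool goes at most 50 mm and 8.59 degrees, less where a joint would pass 70% of its speed; a pose out of reach is approached as far as the arm can. A call with a gripper value outside its range is refused whole. The fingers move at their own pace and stop on an object; "force" is the grip in N (left out, the last holds). Time passes only in rows, so rows that repeat a pose let the fingers close. It gives the time, the measured TCP pose, the force and the opening at its end, in the units of the state.
- r.read_state(): the state, without advancing time (a new reading comes with each control period).
- r.snapshot(name): name is "scene" or "side" or "wrist"; returns (picture, depth): 480x640x3 uint8, red, green, blue; 480x640 float32, m along the optical axis (not along the pixel's ray), 0 where there is no reading.
- r.calibration(name): a dict with "fx", "fy", "cx", "cy" (pixels), "k1" (the pictures are not rectified: a ray, as slopes to the right and down, at radius r is drawn at 1 + k1 r^2 times it, then the intrinsics apply), "R" (3x3) and "t" (3): a world point X has camera coordinates R X + t; the wrist camera has in their place "tool_from_camera" (4x4, takes a point from camera to tool coordinates, whose origin is the TCP and whose axes are the tool frame's). Camera axes: x right, y down, z forward; pixel columns grow to the right and rows downward; lengths in m; the calibration is good to about 2 mm. A picture is of the moment at which its call begins: read the wrist's pose just before it. calibration takes no time and is no camera call.
- r.close_job(): hands the job in, once; it reports no verdict.
The state is a dict: "clock": time; "q": joint angles; "qd": joint speeds; "effort": joint torques, N m; "ee_pos": TCP position; "tool_rot": TCP orientation; "force": force on the tool from outside, world axes, zero at the start; "moment": the same for the moment, N m; "opening": finger opening in m.
Only numpy, scipy, OpenCV 4.12 (cv2) and the standard library are available. Lean on these libraries where they do the work, as an engineer would, in place of code of your own. Each camera call takes 0.05 s, during which the arm holds its last target.

## Working session

There is one attempt and no reset: what is moved stays moved. The work goes in short steps, Python scripts to look and compute and a tool call to move; the robot and the scene stay as the last step left them, time stands still between calls to the robot, and variables do not carry over. Pictures are saved under pics/ and viewed, and the job is handed in when it is done.

Besides the shell and the picture viewer there is one more tool, called after ">>>" as name(argument=value, ...), one argument or row to a line, values as JSON. drive_tool: Moves the arm, as the interface text tells. Its arguments: {"type":"object","properties":{"plan":{"type":"array","items":{"type":"number"}},"force":{"type":"number"}},"required":["plan"]}

```bash
ls; mkdir -p pics
cat > h.py <<'E'
import numpy as np, cv2
from workcell import r
def pix2w(name,u,v,d,cal=None,T=None):
    c=r.calibration(name)
    x=(u-c['cx'])/c['fx'];y=(v-c['cy'])/c['fy']
    K=np.array([[c['fx'],0,c['cx']],[0,c['fy'],c['cy']],[0,0,1.]])
    p=cv2.undistortPoints(np.array([[[float(u),float(v)]]]),K,np.array([c['k1'],0,0,0.]))[0,0]
    X=np.array([p[0]*d,p[1]*d,d])
    if name=='wrist':
        return X
    R=np.array(c['R']);t=np.array(c['t'])
    return R.T@(X-t)
def cloud(name,depth):
    c=r.calibration(name)
    K=np.array([[c['fx'],0,c['cx']],[0,c['fy'],c['cy']],[0,0,1.]])
    v,u=np.mgrid[0:480,0:640]
    p=cv2.undistortPoints(np.stack([u,v],-1).reshape(-1,1,2).astype(float),K,np.array([c['k1'],0,0,0.])).reshape(480,640,2)
    X=np.dstack([p*depth[...,None],depth])
    return (X-np.array(c['t']))@np.array(c['R'])
def save(n,im): cv2.imwrite(f'pics/{n}.png',im[...,::-1])
E
python3 - <<'E'
from h import *
for n in('scene','side'):
    p,d=r.snapshot(n); save(n+'0',p); np.save(n+'0.npy',d); np.save(n+'c0.npy',cloud(n,d))
    print(n,r.calibration(n))
print(r.read_state())
E
```

```text
pics
scene {'fx': 524.1624251959149, 'fy': 524.1624251959149, 'cx': 319.74260049350534, 'cy': 233.0500271982764, 'k1': -0.00047614633270736425, 'R': array([[-0.47937966,  0.87744572, -0.01685673],
       [ 0.71480262,  0.37923409, -0.58757018],
       [-0.5091683 , -0.29371843, -0.80899761]]), 't': array([ 0.21462952, -0.30047214,  1.53354043])}
side {'fx': 483.99972189716476, 'fy': 483.99972189716476, 'cx': 324.39746432729925, 'cy': 232.2899724189817, 'k1': -0.10276061246011843, 'R': array([[ 0.86686502, -0.498539  ,  0.00197507],
       [-0.33170142, -0.57971452, -0.74424811],
       [ 0.37218168,  0.64450752, -0.66790033]]), 't': array([-0.40785126,  0.22991096,  0.81137622])}
{'clock': 0.1, 'q': array([-1.03401325e-01,  2.77082821e-01, -2.77341473e-02,  1.26800271e+00,
       -2.14177594e-05,  1.46739413e+00]), 'qd': array([ 0.00017818,  0.00026813,  0.00388315, -0.00089114, -0.00048144,
        0.00303283]), 'effort': array([ 8.02060767e-04, -4.46709216e+01,  2.96128178e+01,  8.47860065e-03,
       -4.56193129e-05,  5.66283830e-06]), 'ee_pos': array([6.24255798e-01, 5.97140914e-05, 2.09060005e-01]), 'tool_rot': array([-9.37711689e-05,  9.99999488e-01,  4.48606745e-07, -1.00737851e-03]), 'force': array([-0.5488899 ,  0.34749132, -0.30787132]), 'moment': array([ 0.03588036, -0.01010779,  0.00034657]), 'opening': 0.08538563111249925}
```

View pics/scene0.png

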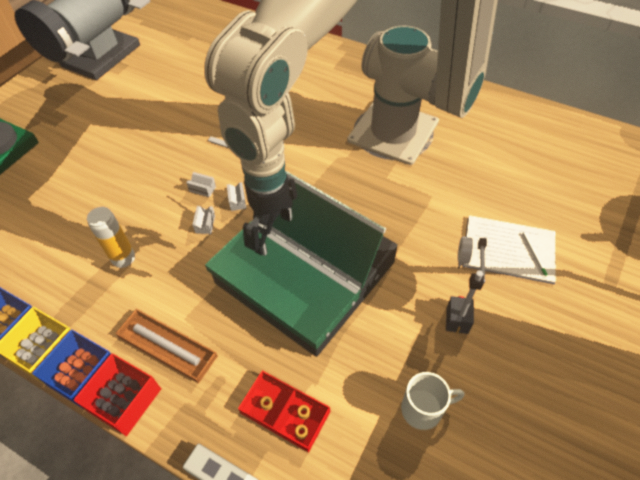

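View pics/side0.png

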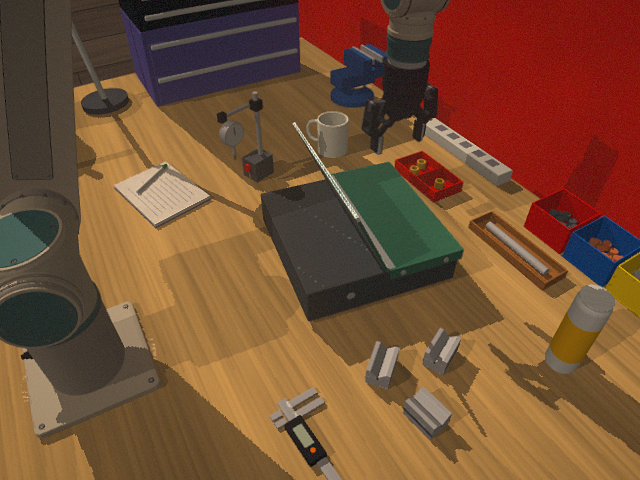

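The scene shows three V-blocks, at about (201,183), (236,195) and (204,220). The side view shows them at (382,365), (441,352) and (428,412). The leaf is half raised at side (325,170), and the gauge base is at side (258,165).

Run:
```python
from h import *
S=np.load('scenec0.npy');D=np.load('sidec0.npy')
for (n,C,l) in(('scene',S,[(200,184),(236,197),(203,222),(220,262),(315,345),(330,230),(290,280),(460,315),(467,250),(379,252),(383,280),(302,180)]),
 ('side',D,[(378,362),(443,352),(430,405),(315,308),(460,250),(266,196),(385,270),(362,222),(296,125),(258,160),(232,133),(320,230),(340,200),(400,210),(391,165)])):
    for u,v in l: print(n,u,v,C[v,u].round(3))
# tops of blocks
for n,C in(('scene',S),('side',D)):
    x,y,z=C[...,0],C[...,1],C[...,2]
    m=((z>.015)&(z<.045)&(x>.3)&(x<.8)&(y<-.12)&(y>-.5)).astype(np.uint8)
    k,lab,st,ce=cv2.connectedComponentsWithStats(m)
    for i in range(1,k):
        if st[i,4]>60:
            q=C[lab==i]; print(n,st[i],ce[i].round(),q.min(0).round(3),q.max(0).round(3),np.median(q,0).round(3))
def big(n,x0,y0,x1,y1,s):
    im=cv2.imread(f'pics/{n}0.png'); cv2.imwrite(f'pics/{n}0_c.png',cv2.resize(im[y0:y1,x0:x1],None,fx=s,fy=s,interpolation=cv2.INTER_CUBIC))
big('side',340,310,500,450,5)
big('scene',170,160,290,250,6)
```

```text
scene 200 184 [ 0.456 -0.353  0.035]
scene 236 197 [ 0.44  -0.253  0.02 ]
scene 203 222 [ 0.551 -0.276  0.028]
scene 220 262 [ 0.657 -0.137  0.09 ]
scene 315 345 [0.73  0.145 0.09 ]
scene 330 230 [0.522 0.068 0.178]
scene 290 280 [0.624 0.025 0.091]
scene 460 315 [0.514 0.376 0.061]
scene 467 250 [0.438 0.339 0.182]
scene 379 252 [0.46  0.161 0.08 ]
scene 383 280 [ 0.475  0.185 -0.003]
scene 302 180 [ 0.293 -0.14   0.   ]
side 378 362 [ 0.426 -0.253  0.031]
side 443 352 [ 0.53  -0.293  0.032]
side 430 405 [ 0.45  -0.359  0.033]
side 315 308 [ 0.387 -0.112  0.044]
side 460 250 [ 0.668 -0.162  0.093]
side 266 196 [0.427 0.174 0.087]
side 385 270 [ 0.515 -0.136  0.096]
side 362 222 [ 0.554 -0.004  0.092]
side 296 125 [0.503 0.17  0.237]
side 258 160 [0.485 0.352 0.056]
side 232 133 [0.418 0.318 0.169]
side 320 230 [0.474 0.024 0.085]
side 340 200 [0.519 0.025 0.141]
side 400 210 [ 0.643 -0.009  0.091]
side 391 165 [0.721 0.13  0.093]
scene [186 172  29  22 402] [200. 183.] [ 0.422 -0.396  0.015] [ 0.473 -0.327  0.043] [ 0.447 -0.358  0.032]
scene [227 183  19  25 348] [236. 195.] [ 0.406 -0.286  0.015] [ 0.473 -0.22   0.043] [ 0.444 -0.25   0.032]
scene [192 206  22  26 430] [203. 219.] [ 0.504 -0.315  0.015] [ 0.578 -0.251  0.043] [ 0.545 -0.281  0.032]
scene [107 248  27  18 194] [122. 258.] [ 0.698 -0.408  0.016] [ 0.751 -0.369  0.045] [ 0.733 -0.376  0.029]
side [ 335  267  121   46 1145] [395. 290.] [ 0.423 -0.159  0.015] [ 0.673 -0.12   0.045] [ 0.541 -0.138  0.03 ]
side [423 328  38  44 908] [442. 349.] [ 0.501 -0.316  0.015] [ 0.573 -0.254  0.042] [ 0.53  -0.288  0.034]
side [365 341  34  45 936] [382. 363.] [ 0.398 -0.29   0.015] [ 0.469 -0.222  0.042] [ 0.429 -0.259  0.033]
side [546 341  38  30 392] [561. 360.] [ 0.684 -0.431  0.015] [ 0.725 -0.375  0.045] [ 0.691 -0.41   0.03 ]
side [ 404  386   48   52 1291] [427. 411.] [ 0.419 -0.395  0.015] [ 0.468 -0.328  0.042] [ 0.443 -0.364  0.034]
```

View pics/side0_c.png

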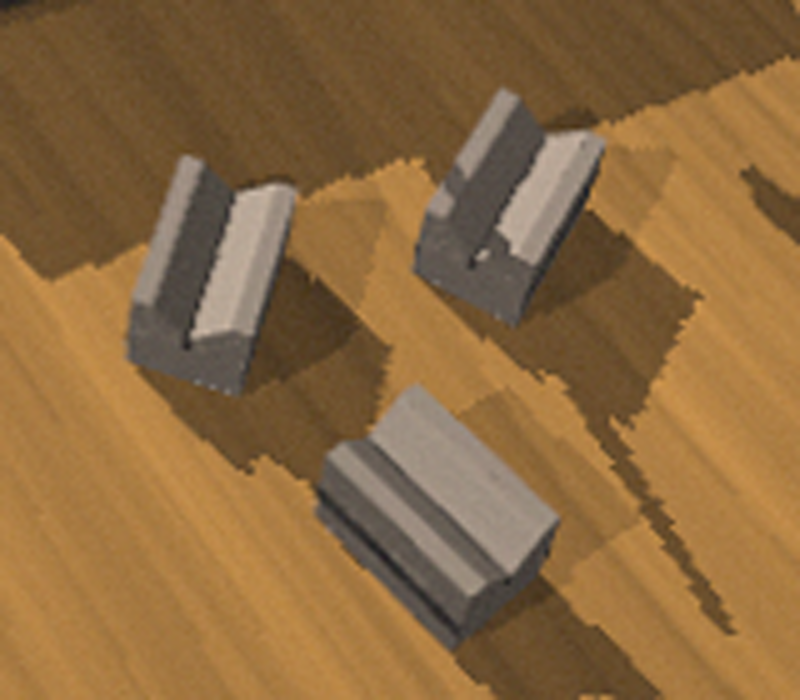

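View pics/scene0_c.png

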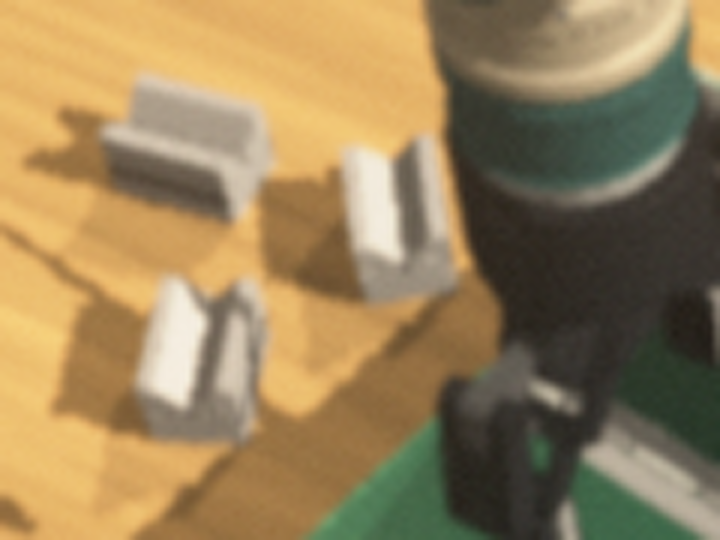

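The block farthest right (most negative y) is the one near (0.445,-0.36). Next I'll fit the poses.

Run:
```python
from h import *
S=np.load('scenec0.npy');D=np.load('sidec0.npy')
def rect(P):
    c,s,a=cv2.minAreaRect((P[:,:2]*1000).astype(np.float32)); return np.round(c,1),np.round(s,1),round(a,1)
for C,n in((S,'scene'),(D,'side')):
    x,y,z=C[...,0],C[...,1],C[...,2]
    m=(x>.40)&(x<.49)&(y<-.31)&(y>-.41)&(z>.008)&(z<.05)
    print(n,'block',rect(C[m]),'top z',np.percentile(C[m][:,2],[5,50,95]).round(4))
    m=m&(z>.030); print('  tops',rect(C[m]))
both=[]
for C in(S,D):
    x,y,z=C[...,0],C[...,1],C[...,2]; both.append(C[(x>.40)&(x<.49)&(y<-.31)&(y>-.41)&(z>.008)&(z<.05)])
print('both',rect(np.vstack(both)))
# green: by colour
for n,C in(('scene',S),('side',D)):
    im=cv2.imread(f'pics/{n}0.png').astype(int)
    g=(im[...,1]>im[...,2]+15)&(im[...,1]>im[...,0]+5)
    x,y,z=C[...,0],C[...,1],C[...,2]
    roi=(x>.4)&(x<.85)&(y>-.3)&(y<.3)
    m=roi&(z>.085)&(z<.097)&(g)
    k,lab,st,ce=cv2.connectedComponentsWithStats(m.astype(np.uint8)); i=1+st[1:,4].argmax()
    P=C[lab==i];print(n,'backleaf',rect(P),np.median(P[:,2]),len(P), cv2.boxPoints(cv2.minAreaRect((P[:,:2]*1000).astype(np.float32))).round(0).tolist())
    m=roi&(z>.11)&(z<.245)&g&(x<.57)
    k,lab,st,ce=cv2.connectedComponentsWithStats(m.astype(np.uint8)); i=1+st[1:,4].argmax()
    P=C[lab==i]; 
    if len(P)>50:
        c=P.mean(0);U,s,V=np.linalg.svd(P-c);print(n,'leaf',len(P),c.round(3),V.round(3),P.min(0).round(3),P.max(0).round(3))
# whole plate from z in 0.02..0.095
P=np.vstack([C[(C[...,2]>.04)&(C[...,2]<.095)&(C[...,0]>.37)&(C[...,0]<.8)&(C[...,1]>-.21)&(C[...,1]<.22)] for C in(S,D)])
print(rect(P),cv2.boxPoints(cv2.minAreaRect((P[:,:2]*1000).astype(np.float32))).round(0).tolist())
# dark granite top side
x,y,z=D[...,0],D[...,1],D[...,2]; m=(z>.08)&(z<.09)&(x>.37)&(x<.6)&(y>-.2)&(y<.22); print(np.median(D[m],0),rect(D[m]))
# gauge
for C in(S,D):
    P=C[(C[...,2]>.01)&(C[...,0]>.38)&(C[...,0]<.6)&(C[...,1]>.24)&(C[...,1]<.44)&(C[...,2]<.26)]
    print('gauge',P.min(0).round(3),P.max(0).round(3))
```

```text
scene block (array([ 447.7, -361. ]), array([46.3, 64.5]), 10.1) top z [0.0119 0.0298 0.039 ]
  tops (array([ 447.4, -361.6]), array([45.6, 63.5]), 9.7)
side block (array([ 443. , -361.5]), array([42.6, 61.5]), 8.9) top z [0.0129 0.0327 0.0396]
  tops (array([ 443. , -361.5]), array([42.6, 61.3]), 9.1)
both (array([ 446.4, -361.4]), array([49.4, 64.8]), 8.9)
scene backleaf (array([630.9,   3.9]), array([315.7, 154. ]), 81.4) 0.09170655393448703 7750 [[531.0, -141.0], [683.0, -164.0], [731.0, 148.0], [578.0, 171.0]]
scene leaf 538 [0.54  0.054 0.127] [[ 0.163  0.987 -0.006]
 [-0.398  0.072  0.914]
 [-0.903  0.147 -0.405]] [ 0.52  -0.017  0.11 ] [0.559 0.13  0.158]
side backleaf (array([625.9,   2.6]), array([316.4, 154.2]), 80.2) 0.09240326531596334 6805 [[523.0, -140.0], [675.0, -166.0], [729.0, 145.0], [577.0, 172.0]]
side leaf 60 [ 0.466 -0.047  0.237] [[-0.153 -0.988  0.001]
 [ 0.055 -0.01  -0.998]
 [-0.987  0.153 -0.056]] [ 0.458 -0.096  0.234] [0.476 0.015 0.239]
(array([550.7,  15.5]), array([320.2, 315.4]), 80.9) [[370.0, -118.0], [681.0, -168.0], [732.0, 149.0], [420.0, 198.0]]
[ 0.46506398 -0.0033131   0.0862898 ] (array([508.9,  19.1]), array([313.2, 231.4]), 81.1)
gauge [0.402 0.315 0.01 ] [0.533 0.407 0.222]
gauge [0.391 0.311 0.01 ] [0.527 0.405 0.223]
```

>>> drive_tool(
  plan=[0,0,0,0,0,-0.05,1,0,0,0,0,0,-0.1,1,0,0,0,-0.04,0,-0.1,1,0,0,0,-0.08,-0.01,-0.1,1,0,0,0,-0.12,-0.02,-0.1,1,0,0,4,-0.16,-0.03,-0.1,1,0,0,9,-0.182,-0.032,-0.1,1,0,0,9,-0.182,-0.032,-0.1,1,0,0,9,-0.182,-0.032,-0.05,1,0,0,9,-0.182,-0.032,-0.02,1,0,0,9,-0.182,-0.032,0.005,1,0,0,9,-0.182,-0.032,0.005,1],
)

```text
clock: 1.3
ee_pos: [0.4403, 0.0321, 0.201]
tool_rot: [0.0, 0.997, -0.078, -0.004]
force: [0.1, 0.1, 0.1]
opening: -0.0001
```

Run:
```python
from h import *
p,d=r.snapshot('side'); save('side1',p)
s=r.read_state();print(s['ee_pos'],s['tool_rot'],s['force'],s['opening'],s['clock'])
```

```text
[0.441966   0.03193566 0.20334441] [ 2.63987063e-05  9.96936089e-01 -7.81897476e-02 -2.19028202e-03] [ 0.00546824 -0.13743434  0.5146752 ] -0.00018875139374923184 1.35
```

View pics/side1.png

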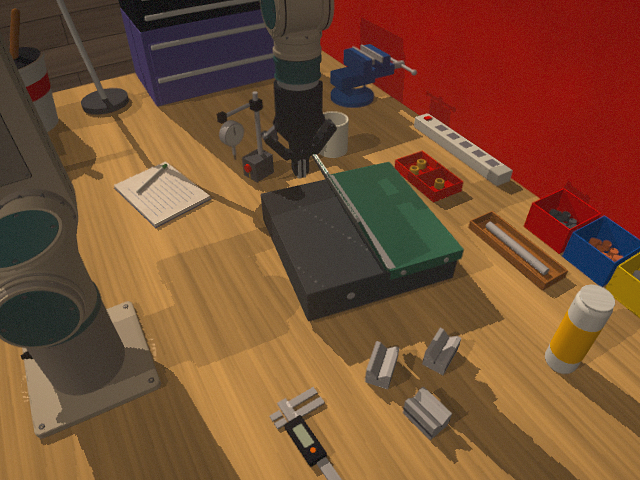

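>>> drive_tool(
  plan=[0,8,0,0,0,0,1,0,16,0,0,0,0,1,0,24,0,0,0,0,1,0,32,0,0,0,0,1,0,40,0,0.01,0,0,1,0,45,0,0.02,0,0,1,0,45,0,0.034,0,0.002,1,0,45,0,0.048,0,0.002,1,0,45,0,0.061,0,-0.002,1,0,45,0,0.074,0,-0.007,1,0,45,0,0.087,0,-0.01,1,0,45,0,0.1,0,-0.012,1,0,45,0,0.112,0,-0.012,1,0,45,0,0.123,0,-0.012,1,0,45,0,0.134,0,-0.01,1,0,45,0,0.145,0,-0.007,1,0,45,0,0.145,0,-0.007,1],
)

```text
clock: 3.05
ee_pos: [0.5875, 0.009, 0.2119]
tool_rot: [0.03, 0.921, -0.073, 0.381]
force: [-1.4, -0.9, -0.3]
opening: -0.0003
```

Run:
```python
from h import *
p,d=r.snapshot('side'); save('side2',p)
s=r.read_state();print(s['ee_pos'],s['tool_rot'],s['force'],s['q'],s['clock'])
```

```text
[0.58647556 0.00916376 0.21128609] [ 0.03008455  0.92129453 -0.07256956  0.38084769] [-0.94387766  0.13877271 -0.14989623] [-0.05651318 -0.22594555 -0.81169611  0.20360378 -0.07120261  1.64215826] 3.1
```

View pics/side2.png

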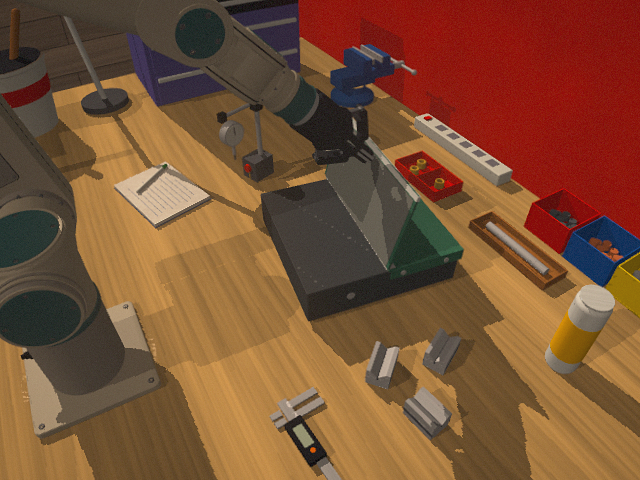

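>>> drive_tool(
  plan=[0,0,0,0.005,0,0.01,1,0,0,0,0.009,0,0.021,1,0,0,0,0.012,0,0.031,1,0,0,0,0.014,0,0.041,1,0,0,0,0.015,0,0.053,1,0,0,0,0.016,0,0.064,1,0,0,0,0.015,0,0.074,1,0,0,0,0.013,0,0.084,1,0,0,0,0.01,0,0.094,1,0,0,0,0.007,0,0.104,1,0,0,0,0.004,0,0.114,1,0,0,0,0,0,0.121,1,0,0,0,-0.004,0,0.127,1,0,0,0,-0.009,0,0.134,1,0,0,0,-0.013,0,0.141,1,0,0,0,-0.016,0,0.144,1,0,0,0,-0.016,0,0.144,1],
)

```text
clock: 4.8
ee_pos: [0.6745, -0.0048, 0.0972]
tool_rot: [0.03, 0.922, -0.072, 0.38]
force: [-0.3, 0.4, 0.3]
opening: -0.0001
```

Run:
```python
from h import *
p,d=r.snapshot('side'); save('side3',p)
s=r.read_state();print(s['ee_pos'],s['tool_rot'],s['force'],s['q'],s['clock'])
```

```text
[ 0.67434765 -0.00471345  0.09737106] [ 0.02997872  0.92162481 -0.07246664  0.38007574] [ 0.23290712 -0.51015077  0.1620052 ] [-0.07631124  0.13383636 -0.78693668 -0.13064952 -0.05697499  1.6279731 ] 4.85
```

View pics/side3.png

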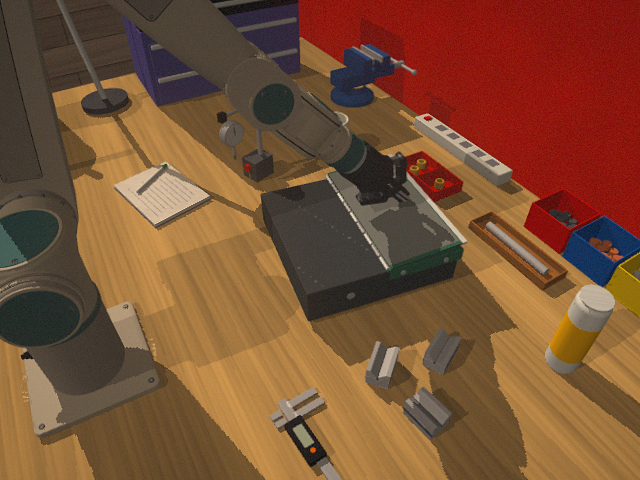

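The leaf looks nearly flat, but I see a small gap near (425,240), so I'll measure its angle from depth.

Run:
```python
from h import *
for n in('side','scene'):
    p,d=r.snapshot(n); C=cloud(n,d); save(n+'3b',p)
    H=np.array([.552,.015]);X=(C[...,:2]-H)@np.array([.988,-.156]);Y=(C[...,:2]-H)@np.array([.156,.988])
    for y0 in(-.12,-.08,-.04,.08,.12):
        print(n,y0,[ (round(float(np.median(C[...,2][m])),4) if m.sum()>4 else None) for x0 in(.02,.05,.08,.11,.14,.155) for m in[(abs(X-x0)<.006)&(abs(Y-y0)<.015)&(C[...,2]<.2)&(C[...,2]>.06)]])
```

```text
side -0.12 [0.1005, 0.1031, 0.1063, 0.1091, 0.1122, 0.1129]
side -0.08 [0.1001, 0.103, 0.1063, 0.1093, 0.1121, 0.1128]
side -0.04 [0.1009, 0.1031, 0.1062, 0.1092, 0.1121, 0.1124]
side 0.08 [0.1007, None, None, None, None, 0.1129]
side 0.12 [0.1008, None, None, None, 0.112, None]
scene -0.12 [0.0992, 0.1025, 0.1056, 0.1084, 0.1109, 0.0955]
scene -0.08 [0.0997, 0.103, 0.1049, 0.1083, 0.1113, 0.0948]
scene -0.04 [None, None, 0.1053, 0.1081, 0.1108, 0.0943]
scene 0.08 [0.0997, 0.1027, 0.1051, 0.1082, 0.1111, 0.0934]
scene 0.12 [0.0995, 0.1022, 0.1055, 0.1081, 0.1114, 0.0971]
```

Run:
```python
import cv2
a=cv2.imread('pics/side3b.png')[130:250,310:470];cv2.imwrite('pics/c1.png',cv2.resize(a,None,fx=5,fy=5,interpolation=2))
a=cv2.imread('pics/scene3b.png')[180:300,220:380];cv2.imwrite('pics/c2.png',cv2.resize(a,None,fx=5,fy=5,interpolation=2))
```

```text
(no output)
```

View pics/c1.png

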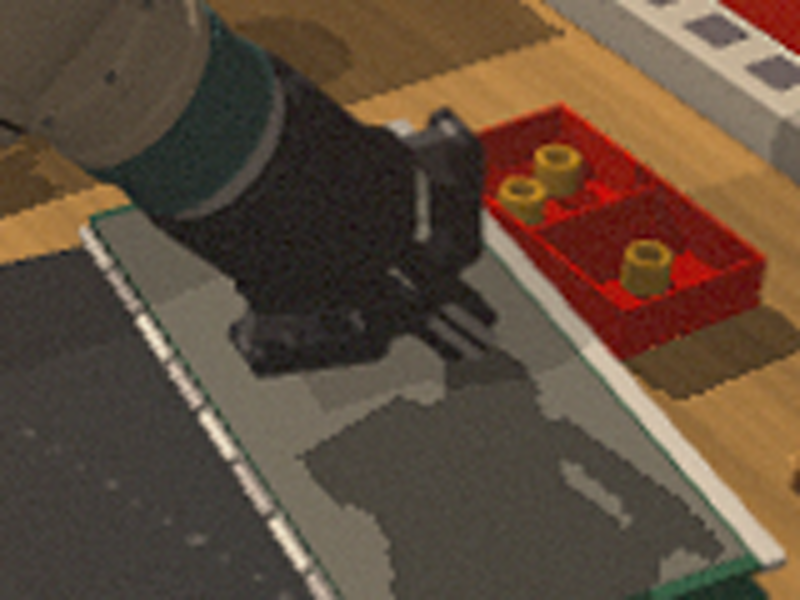

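View pics/c2.png

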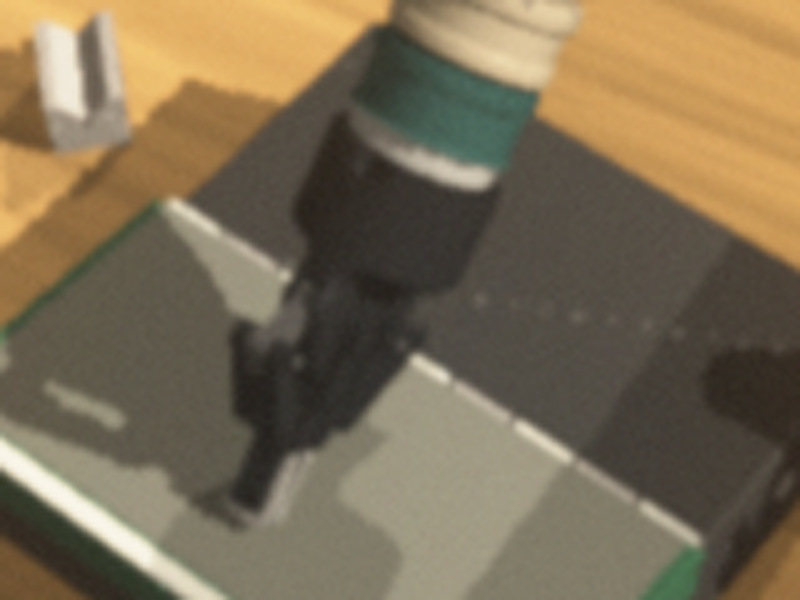

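Run:
```python
from h import *
s=r.read_state();print(s['ee_pos'],s['clock'])
from scipy.spatial.transform import Rotation as Ro
q=s['tool_rot'];M=Ro.from_quat([q[1],q[2],q[3],q[0]]).as_matrix();print(M.round(3))
for n,l in(('scene',[(266,281),(269,283),(271,284),(273,278),(277,275),(270,270),(265,290),(275,285)]),('side',[(402,200),(405,195),(400,192),(407,193),(397,196),(360,201),(365,203),(395,190)])):
    p,d=r.snapshot(n); C=cloud(n,d)
    for u,v in l:
        w=C[v,u]; print(n,u,v,w.round(4),'tool:',((w-s['ee_pos'])@M).round(4))
    T=(C-s['ee_pos'])@M
    m=(abs(T[...,1])<.012)&(T[...,2]<.03)&(T[...,2]>-.05)&(abs(T[...,0])<.06)
    print(n,'sample',np.c_[T[m][::12]][:40].round(3).tolist())
```

```text
[ 0.67463302 -0.00473213  0.09804334] 4.95
[[ 0.7   -0.156  0.697]
 [-0.111 -0.988 -0.11 ]
 [ 0.706  0.    -0.709]]
scene 266 281 [ 0.6645 -0.0077  0.1208] tool: [ 0.0093  0.0045 -0.0229]
scene 269 283 [ 0.6642 -0.0009  0.1176] tool: [ 0.0061 -0.0022 -0.0216]
scene 271 284 [0.6662 0.0057 0.1217] tool: [ 0.0096 -0.009  -0.0238]
scene 273 278 [0.6577 0.0067 0.1343] tool: [ 0.0125 -0.0087 -0.0387]
scene 277 275 [0.6497 0.012  0.1388] tool: [ 0.0095 -0.0127 -0.0481]
scene 270 270 [1.0985 0.3761 1.0677] tool: [ 0.9387 -0.4423 -0.4337]
scene 265 290 [ 0.6791 -0.0023  0.11  ] tool: [ 0.0113 -0.0031 -0.0056]
scene 275 285 [0.6575 0.0087 0.107 ] tool: [-0.0071 -0.0106 -0.0198]
scene sample [[-0.048, -0.002, -0.049], [-0.037, -0.0, -0.044], [-0.034, -0.005, -0.045], [0.008, -0.006, -0.049], [0.016, -0.0, -0.044], [-0.032, -0.008, -0.042], [0.011, -0.009, -0.046], [0.016, 0.004, -0.036], [-0.006, -0.011, -0.042], [0.013, -0.004, -0.038], [-0.028, -0.01, -0.036], [0.004, -0.011, -0.039], [0.017, -0.008, -0.036], [0.014, 0.003, -0.027], [-0.018, -0.009, -0.03], [0.009, -0.012, -0.033], [0.009, -0
[... 1191 characters left out ...]
008, 0.008, -0.042], [0.024, -0.006, 0.003], [0.01, -0.011, -0.009], [0.027, -0.001, 0.006], [0.011, -0.007, -0.007], [0.028, 0.005, 0.006], [0.013, -0.003, -0.005], [0.03, 0.007, 0.01], [0.007, -0.0, -0.014], [0.023, 0.007, 0.004], [0.004, 0.011, -0.028], [0.021, 0.012, -0.002], [-0.002, 0.011, -0.035], [0.017, 0.009, 0.002], [-0.008, 0.007, -0.035], [0.01, 0.009, -0.008], [-0.013, 0.008, -0.04], [0.002, 0.008, -0.015], [-0.02, -0.002, -0.034], [-0.004, 0.008, -0.019], [-0.029, -0.005, -0.039], [-0.012, 0.007, -0.026], [-0.032, -0.004, -0.042], [-0.016, 0.007, -0.029], [-0.031, -0.001, -0.039], [-0.014, 0.012, -0.028], [-0.027, 0.007, -0.039], [-0.032, 0.005, -0.04], [-0.03, 0.011, -0.039]]
```

Depth shows the shut fingertips about 20 mm short of the TCP, so I'll press down further in steps.

>>> drive_tool(
  plan=[0,0,0,-0.004,0,0.004,1,0,0,0,-0.007,0,0.007,1,0,0,0,-0.009,0,0.009,1,0,0,0,-0.01,0,0.01,1,0,0,0,-0.01,0,0.01,1],
)

```text
clock: 5.55
ee_pos: [0.6766, -0.0049, 0.0862]
tool_rot: [0.03, 0.92, -0.072, 0.383]
force: [-4.4, 0.2, 8.3]
opening: 0.0002
```

```bash
cat > leaf.py <<'E'
from h import *
def leaf():
  for n in('side','scene'):
    p,d=r.snapshot(n); C=cloud(n,d); save(n+'_last',p)
    H=np.array([.552,.015]);X=(C[...,:2]-H)@np.array([.988,-.156]);Y=(C[...,:2]-H)@np.array([.156,.988])
    for y0 in(-.12,-.08,):
        print(n,y0,[ (round(float(np.median(C[...,2][m])),4) if m.sum()>4 else None) for x0 in(.02,.05,.08,.11,.14) for m in[(abs(X-x0)<.006)&(abs(Y-y0)<.015)&(C[...,2]<.2)&(C[...,2]>.06)]])
leaf()
E
python3 leaf.py
```

```text
side -0.12 [0.0985, 0.0981, 0.098, 0.0978, 0.0978]
side -0.08 [0.0982, 0.0982, 0.0981, 0.0986, 0.0983]
scene -0.12 [0.0966, 0.0976, 0.0976, 0.0975, 0.097]
scene -0.08 [0.0976, 0.0971, 0.0968, 0.0979, 0.0972]
```

>>> drive_tool(
  plan=[0,0,0,0.03,0,-0.03,1,0,0,0,0.06,0,-0.06,1,0,-8,0,0.09,0,-0.09,0.5,0,-16,0,0.12,0,-0.12,0.5,0,-24,0,0.11,0,-0.13,0,0,-32,0,0.09,0,-0.15,0,0,-40,0,0.065,0,-0.175,0,0,-45,0,0.035,0,-0.205,0,0,-45,0,0.035,0,-0.205,0,0,-45,0,0.035,0,-0.205,0],
)

```text
clock: 6.65
ee_pos: [0.5573, 0.0138, 0.2535]
tool_rot: [-0.0, 0.997, -0.079, -0.001]
force: [-0.1, 0.0, -0.1]
opening: 0.0854
```

Run:
```python
from h import *
from scipy.spatial.transform import Rotation as Ro
s=r.read_state();print(s['ee_pos'],s['tool_rot'],s['opening'],s['force'],s['q'],s['clock'])
q=s['tool_rot'];M=Ro.from_quat([q[1],q[2],q[3],q[0]]).as_matrix()
for n in('side','scene'):
    p,d=r.snapshot(n); C=cloud(n,d); save(n+'4',p)
    T=(C-s['ee_pos'])@M
    m=(abs(T[...,1])<.014)&(T[...,2]>-.1)&(T[...,2]<.03)&(abs(T[...,0])<.07)
    for sgn in(-1,1):
        Q=T[m&(T[...,0]*sgn>.0)]; 
        if len(Q): 
            o=Q[np.argsort(-Q[:,2])][:12]; print(n,sgn,len(Q),o.round(3).tolist())
```

```text
[0.55730649 0.01379047 0.2534778 ] [-1.76244173e-05  9.96907054e-01 -7.85838046e-02 -9.54355235e-04] 0.08539762891101463 [-0.05469479  0.01261817 -0.05378465] [-9.12260711e-02  1.38256328e-01 -1.06124241e-01  1.32832476e+00
  1.12711308e-05  1.63690014e+00] 6.65
side -1 485 [[-0.05, -0.002, -0.036], [-0.045, 0.008, -0.036], [-0.05, 0.006, -0.037], [-0.051, 0.004, -0.037], [-0.044, 0.011, -0.038], [-0.05, 0.003, -0.039], [-0.05, 0.007, -0.039], [-0.048, 0.011, -0.039], [-0.046, 0.01, -0.04], [-0.051, 0.012, -0.04], [-0.049, 0.01, -0.04], [-0.045, 0.012, -0.041]]
side 1 487 [[0.041, -0.006, -0.033], [0.041, -0.001, -0.034], [0.041, -0.006, -0.035], [0.041, -0.01, -0.035], [0.04, -0.0, -0.037], [0.04, 0.004, -0.037], [0.04, 0.008, -0.037], [0.047, 0.01, -0.037], [0.043, 0.009, -0.037], [0.044, 0.011, -0.038], [0.041, -0.009, -0.038], [0.041, -0.005, -0.038]]
scene -1 269 [[-0.043, 0.007, -0.034], [-0.042, -0.008, -0.034], [-0.041, -0.004, -0.034], [-0.04, 0.001, -0.035], [-0.041, -0.002, -0.036], [-0.042, 0.001, -0.036], [-0.041, -0.007, -0.036], [-0.041, -0.004, -0.037], [-0.049, -0.01, -0.037], [-0.039, 0.002, -0.037], [-0.045, -0.011, -0.038], [-0.041, 0.003, -0.038]]
scene 1 244 [[0.052, -0.008, -0.037], [0.051, -0.01, -0.037], [0.047, -0.011, -0.038], [0.051, -0.012, -0.039], [0.052, -0.008, -0.04], [0.047, -0.011, -0.041], [0.054, -0.007, -0.041], [0.052, -0.01, -0.042], [0.05, -0.012, -0.042], [0.05, -0.009, -0.042], [0.051, -0.008, -0.042], [0.049, -0.011, -0.043]]
```

View pics/side4.png

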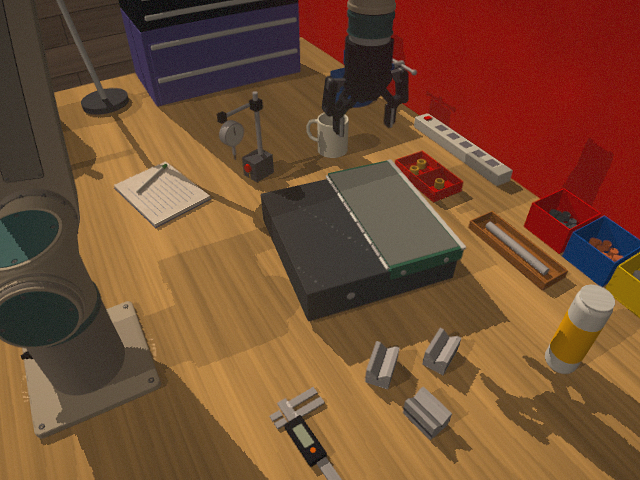

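Leaf confirmed flat. In both views the open fingertips sit about 33 mm behind the TCP, or about 20 mm when shut. I'll allow for that in the grasp height and check it again close to the block.

>>> drive_tool(
  plan=[0,0,0,-0.005,0.04,0,0,0,0,0,-0.01,0.08,0,0,0,0,0,-0.016,0.12,0,0,0,0,-3,-0.022,0.16,0,0,0,0,-6,-0.027,0.2,0,0,0,0,-9,-0.032,0.24,0.02,0,0,0,-12,-0.038,0.28,0.05,0,0,0,-15,-0.044,0.32,0.08,0,0,0,-18,-0.05,0.36,0.11,0,0,0,-18,-0.052,0.388,0.133,0,0,0,-18,-0.052,0.388,0.173,0,0,0,-18,-0.052,0.388,0.173,0,0,0,-18,-0.052,0.388,0.173,0],
)

```text
clock: 8.05
ee_pos: [0.4437, -0.3597, 0.081]
tool_rot: [-0.001, 0.997, 0.079, -0.001]
force: [0.4, 0.5, 1.0]
opening: 0.0856
```

```bash
cat > meas.py <<'E'
from h import *
import sys
from scipy.spatial.transform import Rotation as Ro
tag=sys.argv[1]
s=r.read_state();print(s['ee_pos'].round(4),s['tool_rot'].round(4),s['opening'],s['force'].round(1),s['clock'])
q=s['tool_rot'];M=Ro.from_quat([q[1],q[2],q[3],q[0]]).as_matrix()
c=r.calibration('wrist');Tc=np.array(c['tool_from_camera'])
p,d=r.snapshot('wrist'); save('wrist'+tag,p)
K=np.array([[c['fx'],0,c['cx']],[0,c['fy'],c['cy']],[0,0,1.]])
v,u=np.mgrid[0:480,0:640]
pp=cv2.undistortPoints(np.stack([u,v],-1).reshape(-1,1,2).astype(float),K,np.array([c['k1'],0,0,0.])).reshape(480,640,2)
X=np.dstack([pp*d[...,None],d]);T=X@Tc[:3,:3].T+Tc[:3,3]; W=T@M.T+s['ee_pos']
W[d==0]=np.nan; T[d==0]=np.nan
np.save('wT.npy',T);np.save('wW.npy',W)
p,d=r.snapshot('side'); save('side'+tag,p)
E
python3 meas.py 5
```

```text
[ 0.4437 -0.3597  0.081 ] [-1.200e-03  9.969e-01  7.850e-02 -9.000e-04] 0.08555355040122717 [0.4 0.5 1. ] 8.05
```

View pics/wrist5.png

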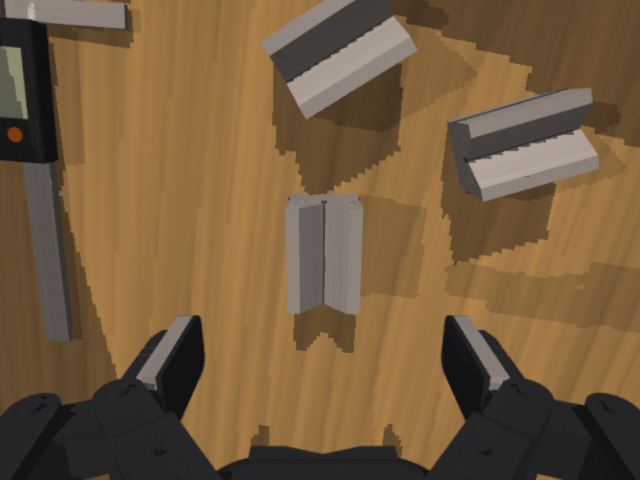

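View pics/side5.png

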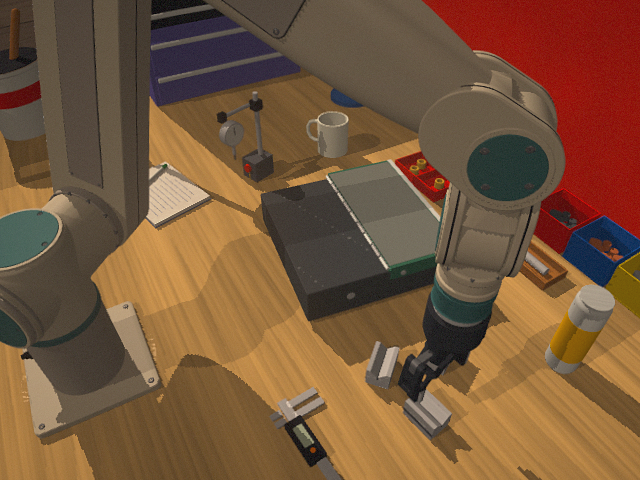

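The wrist view shows the block aligned and centred between the jaws, spanning columns 287-362 and rows 195-313.

Run:
```python
from h import *
T=np.load('wT.npy');W=np.load('wW.npy')
b=(slice(180,330),slice(270,380))
t=T[b];w=W[b]; m=(w[...,2]>.022)&(w[...,2]<.05)
print(w[m].min(0),w[m].max(0),np.percentile(w[m][:,2],[50,95]))
for P in(t[m],w[m]):
    print([np.round(a,1) for a in cv2.minAreaRect((P[:,:2]*1000).astype(np.float32))])
# finger tips in tool frame
for (u,v) in[(190,325),(180,345),(150,380),(460,325),(470,345),(500,380)]: print(u,v,T[v,u].round(4))
```

```text
[ 0.42062293 -0.39377642  0.02200826] [ 0.46865048 -0.32853759  0.03940025] [0.03428553 0.0380223 ]
[array([1. , 1.9]), array([40.1, 60.9]), np.float64(0.5)]
[array([ 444.9, -361.3]), array([40.1, 60.9]), np.float64(8.5)]
190 325 [-0.0425 -0.011  -0.0441]
180 345 [-0.0424 -0.0104 -0.055 ]
150 380 [-0.0448 -0.0107 -0.0721]
460 325 [ 0.0452 -0.0109 -0.0441]
470 345 [ 0.0444 -0.011  -0.0562]
500 380 [ 0.0473 -0.0102 -0.0717]
```

>>> drive_tool(
  plan=[0,0,0,0.001,0.002,0.03,0,0,0,0,0.001,0.002,0.055,0,0,0,0,0.001,0.002,0.075,0,0,0,0,0.001,0.002,0.085,0,0,0,0,0.001,0.002,0.09,0,0,0,0,0.001,0.002,0.09,0],
)

```text
clock: 8.75
ee_pos: [0.4469, -0.3632, -0.0076]
tool_rot: [0.001, 0.997, 0.079, 0.0]
force: [1.1, 0.2, -0.3]
opening: 0.0855
```

```bash
python3 meas.py 6
python3 - <<'E'
import cv2
a=cv2.imread('pics/side6.png')[330:450,350:510];cv2.imwrite('pics/c6.png',cv2.resize(a,None,fx=5,fy=5,interpolation=2))
E
```

```text
[ 0.4469 -0.3632 -0.0076] [5.000e-04 9.969e-01 7.870e-02 4.000e-04] 0.08545339486809868 [ 1.1  0.2 -0.3] 8.75
```

View pics/c6.png

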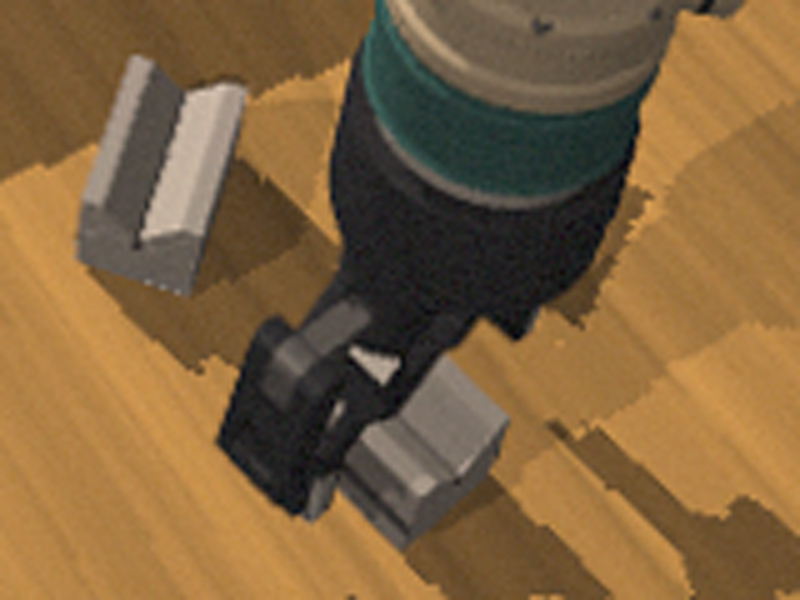

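View pics/wrist6.png

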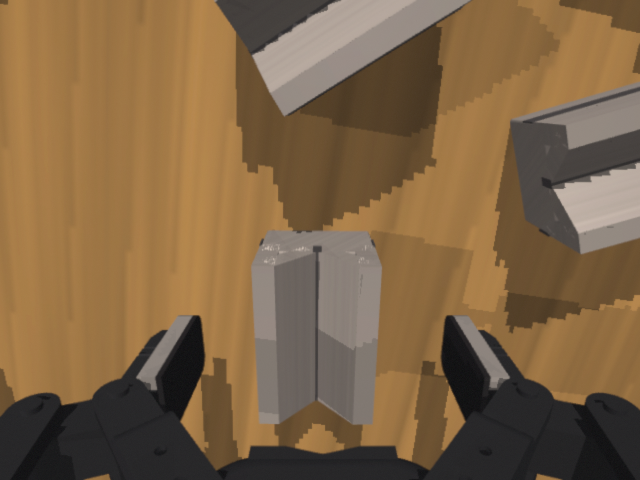

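>>> drive_tool(
  plan=[0,0,0,0,0,0.006,0,0,0,0,0,0,0.006,0.3,0,0,0,0,0,0.006,0.6,0,0,0,0,0,0.006,1,0,0,0,0,0,0.006,1,0,0,0,0,0,0.006,1,0,0,0,0,0,0.006,1],
  force=60,
)

```text
clock: 9.55
ee_pos: [0.4459, -0.3633, -0.0141]
tool_rot: [0.0, 0.997, 0.078, -0.0]
force: [-3.3, 0.1, 3.5]
opening: 0.0393
```

```bash
python3 meas.py 7
python3 - <<'E'
import cv2
a=cv2.imread('pics/side7.png')[330:450,350:510];cv2.imwrite('pics/c7.png',cv2.resize(a,None,fx=5,fy=5,interpolation=2))
E
```

```text
[ 0.4459 -0.3633 -0.0141] [ 4.000e-04  9.969e-01  7.840e-02 -3.000e-04] 0.03934888802834209 [-3.3  0.1  3.5] 9.55
```

View pics/c7.png

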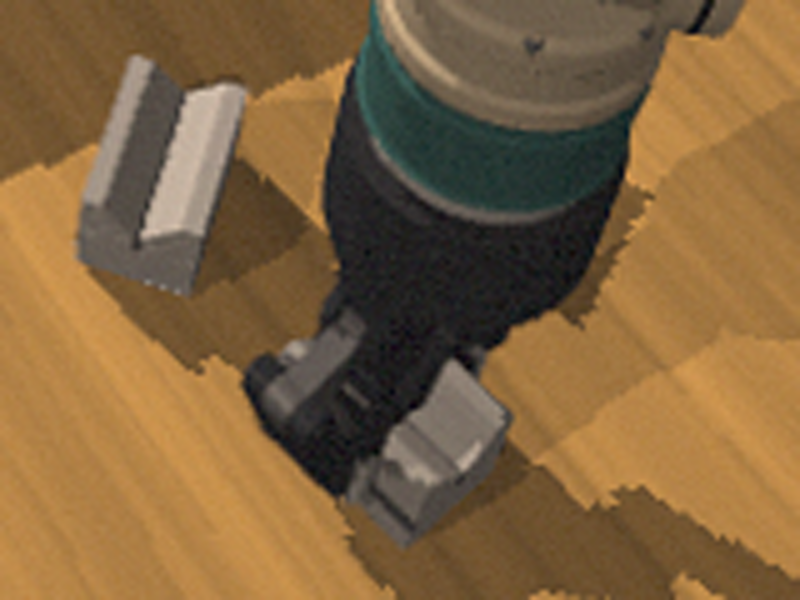

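View pics/wrist7.png

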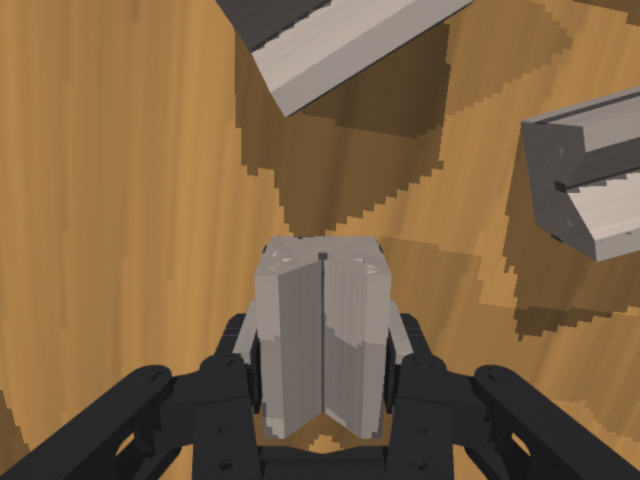

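>>> drive_tool(
  plan=[0,0,0,0,0,-0.01,1,0,0,0,0,0,-0.03,1,0,0,0,0,0,-0.06,1,0,0,0,0,0,-0.09,1,0,0,0,0,0,-0.12,1,0,0,0,0,0,-0.15,1,0,0,0,0,0,-0.17,1,0,0,0,0,0,-0.17,1],
)

```text
clock: 10.45
ee_pos: [0.4479, -0.3639, 0.1582]
tool_rot: [0.002, 0.997, 0.079, 0.002]
force: [0.3, -1.3, -6.1]
opening: 0.0392
```

```bash
python3 meas.py 8
```

```text
[ 0.4479 -0.3639  0.1582] [0.0017 0.9969 0.0786 0.0021] 0.03920666441629349 [ 0.3 -1.3 -6.1] 10.45
```

View pics/wrist8.png

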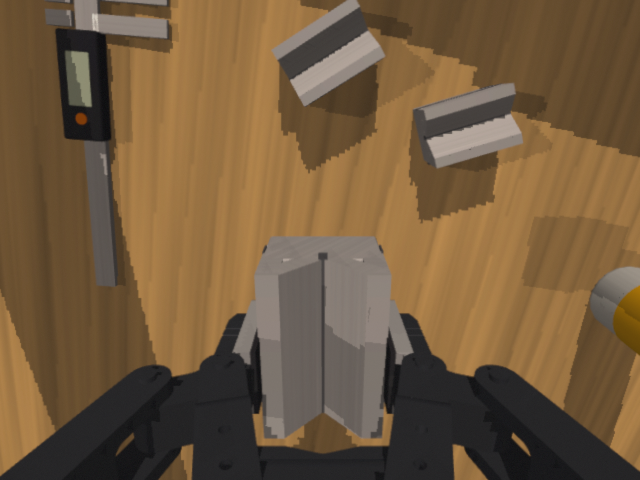

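View pics/side8.png

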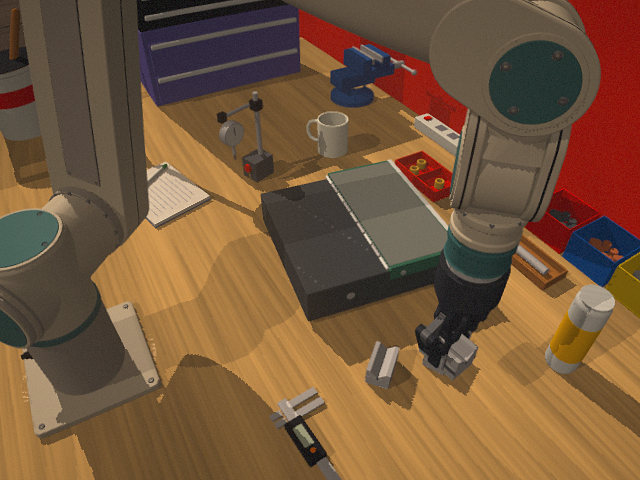

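Block held with no slip: 0.039 m opening and about 6 N of weight. Carrying it over.

>>> drive_tool(
  plan=[0,0,0,0.006,-0.02,0,1,0,0,0,0.014,-0.05,0,1,0,0,3,0.021,-0.08,0,1,0,0,6,0.028,-0.11,0,1,0,0,9,0.035,-0.14,0,1,0,0,12,0.042,-0.17,0,1,0,0,15,0.049,-0.2,0,1,0,0,18,0.056,-0.23,0,1,0,0,18,0.063,-0.26,0,1,0,0,18,0.07,-0.29,0,1,0,0,18,0.076,-0.32,0,1,0,0,18,0.082,-0.35,0,1,0,0,18,0.086,-0.37,0,1,0,0,18,0.0875,-0.381,0.01,1,0,0,18,0.0875,-0.381,0.03,1,0,0,18,0.0875,-0.381,0.045,1,0,0,18,0.0875,-0.381,0.06,1,0,0,18,0.0875,-0.381,0.07,1,0,0,18,0.0875,-0.381,0.07,1],
)

```text
clock: 12.45
ee_pos: [0.4699, 0.0271, 0.0826]
tool_rot: [0.0, 0.997, -0.079, -0.003]
force: [-0.5, 0.6, -6.7]
opening: 0.0391
```

```bash
python3 meas.py 9
python3 - <<'E'
from h import *
H=np.array([.552,.015])
for n in('side','scene'):
    p,d=r.snapshot(n); save(n+'9',p); C=cloud(n,d); X=(C[...,:2]-H)@np.array([.988,-.156]);Y=(C[...,:2]-H)@np.array([.156,.988])
    m=(X<-.01)&(X>-.14)&(abs(Y)<.1)&(C[...,2]>.088)&(C[...,2]<.135)
    P=np.c_[X[m],Y[m],C[...,2][m]]; print(n,np.percentile(P,[1,50,99],axis=0).round(3).tolist())
E
```

```text
[0.4699 0.0271 0.0826] [ 1.000e-04  9.969e-01 -7.860e-02 -3.100e-03] 0.0391262823857591 [-0.5  0.6 -6.7] 12.45
side [[-0.134, -0.093, 0.088], [-0.082, -0.023, 0.12], [-0.015, 0.079, 0.135]]
scene [[-0.133, -0.097, 0.088], [-0.064, 0.022, 0.104], [-0.012, 0.097, 0.135]]
```

View pics/side9.png

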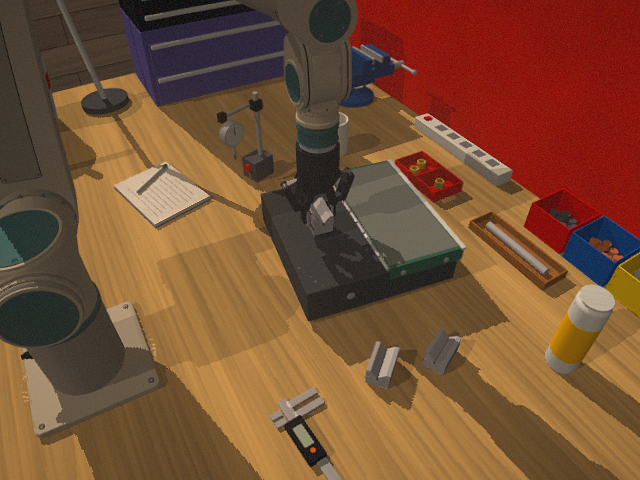

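View pics/wrist9.png

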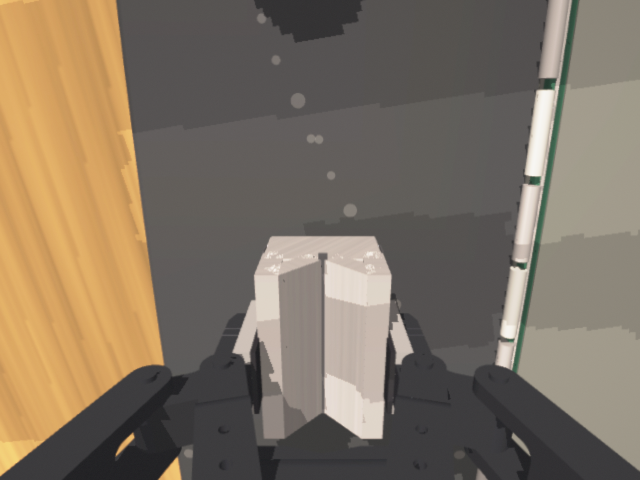

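The block is over the granite, parallel to the hinge. I'll lower it gently until the force shows touch-down.

>>> drive_tool(
  plan=[0,0,0,0,0,0.004,1,0,0,0,0,0,0.007,1,0,0,0,0,0,0.009,1,0,0,0,0,0,0.01,1,0,0,0,0,0,0.01,1,0,0,0,0,0,0.01,1],
)

```text
clock: 13.25
ee_pos: [0.473, 0.0271, 0.0756]
tool_rot: [-0.0, 0.997, -0.078, 0.0]
force: [0.1, 0.3, -6.6]
opening: 0.0393
```

>>> drive_tool(
  plan=[0,0,0,0,0,0.001,1,0,0,0,0,0,0.002,1,0,0,0,0,0,0.003,1,0,0,0,0,0,0.003,1,0,0,0,0,0,0.003,1],
)

```text
clock: 13.75
ee_pos: [0.4728, 0.027, 0.0725]
tool_rot: [0.0, 0.997, -0.078, -0.0]
force: [0.3, 0.2, -6.0]
opening: 0.0389
```

>>> drive_tool(
  plan=[0,0,0,0,0,0.0005,1,0,0,0,0,0,0.001,1,0,0,0,0,0,0.0015,1,0,0,0,0,0,0.0015,1,0,0,0,0,0,0.0015,1],
)

```text
clock: 14.25
ee_pos: [0.4731, 0.027, 0.0719]
tool_rot: [0.0, 0.997, -0.078, 0.0]
force: [-4.0, 1.0, 7.2]
opening: 0.0391
```

Touch-down: the force went from -6 N to +7 N. Releasing and retreating.

>>> drive_tool(
  plan=[0,0,0,0,0,0,0.5,0,0,0,0,0,0,0.3,0,0,0,0,0,0,0.1,0,0,0,0,0,0,0,0,0,0,0,0,0,0,0,0,0,0,0,0,0,0,0,0,0,0,-0.01,0,0,0,0,0,0,-0.03,0,0,0,0,0,0,-0.06,0,0,0,0,0,0,-0.1,0,0,0,0,0,0,-0.15,0,0,0,0,0,0,-0.2,0,0,0,0,0,0,-0.2,0],
)

```text
clock: 15.55
ee_pos: [0.4779, 0.0267, 0.28]
tool_rot: [0.0, 0.997, -0.078, 0.008]
force: [1.2, 0.2, -0.8]
opening: 0.0857
```

```bash
python3 meas.py 10; python3 leaf.py
python3 - <<'E'
from h import *
H=np.array([.552,.015])
W=np.load('wW.npy')
for n,C in(('wrist',W),('side',cloud('side',r.snapshot('side')[1])),('scene',cloud('scene',r.snapshot('scene')[1]))):
    X=(C[...,:2]-H)@np.array([.988,-.156]);Y=(C[...,:2]-H)@np.array([.156,.988])
    m=(X<-.03)&(X>-.13)&(abs(Y)<.08)&(C[...,2]>.112)&(C[...,2]<.13)
    print(n,m.sum(),[np.round(a,1) for a in cv2.minAreaRect((np.c_[X[m],Y[m]]*1000).astype(np.float32))],np.percentile(C[...,2][m],95).round(4))
for n in('scene','side'):
    C=cloud(n,r.snapshot(n)[1]);P=C[(C[...,2]>.01)&(C[...,0]>.38)&(C[...,0]<.6)&(C[...,1]>.24)&(C[...,1]<.44)&(C[...,2]<.26)]
    print('gauge',P.min(0).round(3),P.max(0).round(3))
E
```

```text
[0.4779 0.0267 0.28  ] [ 0.      0.9969 -0.0784  0.0079] 0.08568762010224314 [ 1.2  0.2 -0.8] 15.55
side -0.12 [0.0983, 0.0981, 0.0981, 0.098, 0.0978]
side -0.08 [0.0979, 0.0977, 0.0981, 0.098, 0.098]
scene -0.12 [0.0977, 0.0978, 0.097, 0.0975, 0.097]
scene -0.08 [0.0973, 0.0968, 0.098, 0.0974, 0.0977]
wrist 3463 [array([-79.2,   2. ]), array([60.5, 39.9]), np.float64(89.7)] 0.1241
side 518 [array([-81.1,   0.5]), array([40.6, 64.8]), np.float64(0.4)] 0.1256
scene 425 [array([-76.7,   2.7]), array([63.1, 43.9]), np.float64(89.0)] 0.1252
gauge [0.403 0.315 0.01 ] [0.533 0.407 0.224]
gauge [0.392 0.311 0.01 ] [0.528 0.406 0.223]
```

View pics/side10.png

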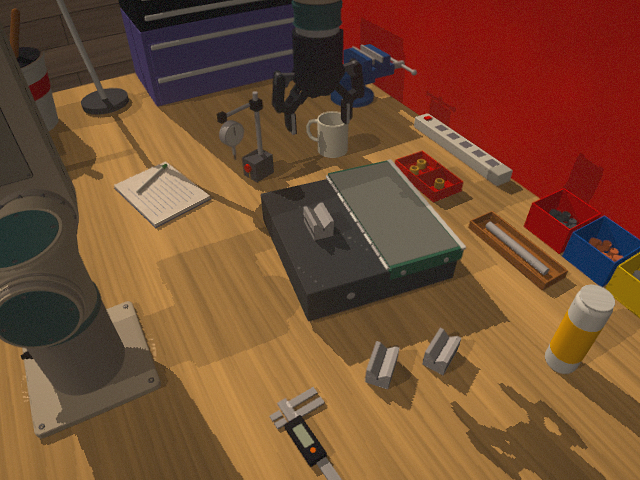

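View pics/wrist10.png

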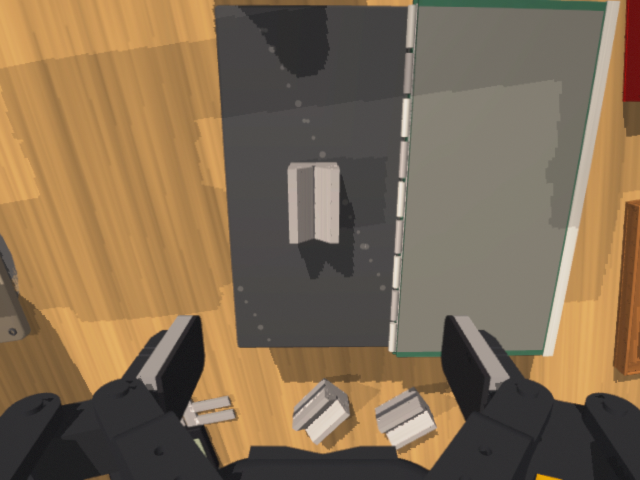

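The block stands V up at wrist (314,203), in the middle of the bared granite and parallel to the hinge. The leaf is flat and the gauge hasn't moved.

```bash
python3 -c "
from workcell import r
print(r.close_job())"
```

```text
the job is handed in; nothing more can be done
None
```

The front leaf is folded flat on the back leaf, and the V-block that started farthest right stands V up near the middle of the bared granite. The job was handed in at about 16 s of the 58 s; no verdict came back.

**Last checks:**
- **Leaf:** its felt reads 97–98 mm above the bench, with no slope along its length.
- **V-block:** its centre is within about 3 mm of the middle of the bared half, both across and along the hinge. The V is within about 1° of parallel to the hinge. Its top reads about 124–126 mm, against 124 mm expected.
- **Release:** the block touched down at about 7 N. The gripper then opened and rose about 200 mm clear.
- **Gauge:** its extents match the start to about 1 mm.

**What disagreed:** the fingertips measured about 20 mm (shut) to 33 mm (open) short of the stated TCP. The first leaf push therefore stopped about 0.1 rad short of flat, and a second press finished it. I allowed for the difference in the grasp and placing heights, and the block did not slip.

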